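# Finish the marked keepsake box

### The job

One of the two shut craft-stick boxes has the red heart lying just behind it (on its hinge side); the other has the brown heart. Open the lid of the box with the red heart, take the slatted panel by its blue grip from the sloping drying rack and lay it flat on the floor inside that box without dropping it, then shut the lid again. Leave the other box shut and do not disturb the hearts, the glue gun or the carton.

Things in the scene. Friction and masses are not known exactly. Their poses are not given: they have to be found in the camera images.
- box_a: Craft-stick keepsake box, pale wood, fixed, 150 x 150 mm and 70 mm high without its lid, walls 8 mm, inner floor 12 mm above the table (inside 134 x 134 mm). Origin: centre of its underside; z up, x points from the knob side to the hinge side. The lid's hinge line runs along the box's y axis at x = +75 mm, z = 70 mm (rear top edge). Both boxes look alike.
- box_b: Craft-stick keepsake box, pale wood, fixed, 150 x 150 mm and 70 mm high without its lid, walls 8 mm, inner floor 12 mm above the table (inside 134 x 134 mm). Origin: centre of its underside; z up, x points from the knob side to the hinge side. The lid's hinge line runs along the box's y axis at x = +75 mm, z = 70 mm (rear top edge). Both boxes look alike.
- lid_a (a joint): Lid of box_a: 0 = shut, grows to 1.75 rad as the knob side lifts up and over towards the box's +x; it stays where it is left (stiff hinge, about 2 to 3 N at the knob). Plate 150 x 150 x 10 mm.
- lid_b (a joint): Lid of box_b: 0 = shut, grows to 1.75 rad as the knob side lifts up and over towards the box's +x; it stays where it is left (stiff hinge, about 2 to 3 N at the knob). Plate 150 x 150 x 10 mm.
- lid_a_knob (a point): Centre of the wooden ball, 30 mm diameter, on the lid of box_a: on a 12 mm neck, 133 mm from the hinge line, 27 mm above the lid's upper face (with the lid shut: box x = -58 mm, y = 0, z = 107 mm). It swings with the lid.
- lid_b_knob (a point): Centre of the wooden ball, 30 mm diameter, on the lid of box_b: on a 12 mm neck, 133 mm from the hinge line, 27 mm above the lid's upper face (with the lid shut: box x = -58 mm, y = 0, z = 107 mm). It swings with the lid.
- heart_red: Loose red heart, about 75 x 69 mm, 12 mm thick, lying flat on the table 125 to 145 mm from the centre of the box to be finished, on its hinge side. Origin: centre of its underside.
- heart_brown: Loose dark brown wooden heart of the same size, lying behind the other box. Origin: centre of its underside.
- rack: Fixed plywood drying rack, 160 x 130 mm, its board sloping at 0.56 rad (32 degrees) from level and falling towards the rack's +x (so its face looks up and away from the robot), with a 10 mm high dark lip along the low edge. The panel lies on the board. Origin: centre of its underside; the board's middle is 75 mm above it.
- panel: Loose panel of pale craft sticks, 104 x 104 x 9 mm, 150 g, with a blue grip block on its upper face: 50 mm long along the panel's x, 18 mm wide along y, rising 34 mm above the face (top 43 mm above the underside). At the start it lies on the rack's slope, its x pointing down the slope and its z square to the slope. Origin: centre of its underside.
- panel_grip (a point): Point in the panel's blue grip block to grip at: 33 mm above the panel's underside on its z axis; axes as the panel's. Grip across y (18 mm).
- glue_gun: Loose black glue gun, about 210 x 120 x 34 mm, lying on its side. Origin: under its barrel's middle. Leave alone.
- carton: Loose white and blue carton, 150 x 85 x 45 mm. Origin: centre of its underside. Leave alone.

How it is judged:
By the outcome, as a careful person would: the job done as asked, in the order asked, and still so for the second after the job is handed in, with the robot touching nothing.
It also fails if it takes over 72 s, if anything falls off the work surface, if the arm or the gripper's body presses on something with over 40 N, if the wrist force passes 120 N, or if a joint passes its speed limit or range.

### The arm

A 6-joint arm with a two-finger parallel gripper is mounted at the origin on the work surface. World frame = base frame: x ahead of the robot, y to its left, z up, the work surface at z = 0. Lengths are in m, angles in rad, forces in N, time in s.
With the tool pointing down it reaches from about 0.35 to 0.775 m from the base axis. Payload 5.5 kg.
Tool frame: the origin (TCP) lies midway between the tips of the shut fingers; the grasp point (between the pads) lies 19 mm behind it; z points along the fingers, y is the direction in which the jaws open and shut (so a half turn about z gives the same grasp; the last joint's range is limited). The gripper opens to 85 mm and grips with 20 to 120 N. Pads are 22 mm wide; open, the fingers measure 114 mm over their backs; the gripper's body (76 mm by 85 mm) begins 54 mm behind the grasp point. The pads swing forward as they close: fully open they stand 13 mm farther back than shut.
Start: joints at [1.007, 0.313, 0.046, 1.304, 0, 1.431], TCP at [0.236, 0.524, 0.231] pointing down, gripper open.
Joint ranges: [-2.76, 2.76], [-0.86, 1.69], [-1.03, 1.26], [-2.2, 2.34], [-1.47, 1.5], [-3.14, 3.14]. Speed limits (rad/s): [2.57, 2.57, 3.14, 3.14, 3.14, 3.14].

### API

Orientations are given as a unit quaternion [w, x, y, z].
In Python, from workcell import env gives the robot as it stands.
- The arm moves only by the shell command python3 -m creep 'ROWS' [OPENING] [FORCE]. ROWS is JSON, a list of rows, each a list of 6 numbers: the shift along the tool's x, y, z in m, then the turn, a rotation vector about the tool's x, y, z in degrees. A call has exactly 8 rows; each row is the pose to reach, as a shift and turn from the pose commanded when the call began, along the tool's axes at that moment; what a row does not reach only later rows make up. A row lasts 1/10 s, in which the tool goes at most 50 mm and 8.59 degrees, less where a joint would pass 70% of its speed; a pose out of reach is approached as far as the arm can. A call with a gripper value outside its range is refused whole. OPENING is the finger opening in m, from 0 to 0.0854, set as the call begins (- or left out, the last holds). The fingers move at their own pace and stop on an object; FORCE is the grip in N (left out, the last holds). Time passes only in rows, so rows that repeat a pose let the fingers close, or fill a call up. It gives the time, the measured TCP pose, the force and the opening at its end, in the units of the state.
- env.get_state(): the state, without advancing time (a new reading comes with each control period).
- env.read_camera(name): name is "scene" or "top" or "wrist"; returns (picture, depth): 400x640x3 uint8, blue, green, red; 400x640 float32, m along the optical axis (not along the pixel's ray), 0 where there is no reading.
- env.camera_params(name): a dict with "fx", "fy", "cx", "cy" (pixels), "position" and "orientation" of the camera in the world. Camera axes: x right, y up, looking along -z (the intrinsics and any distortion apply to the point x, -y, -z); pixel columns grow to the right and rows downward; lengths in m; the calibration is good to about 2 mm. A picture is of the moment at which its call begins: read the wrist's pose just before it. camera_params takes no time and is no camera call; for the wrist camera it gives the pose at the moment of the call.
- env.hand_in(): hands the job in, once; it reports no verdict.
The state is a dict: "clock": time; "joint_pos": joint angles; "qvel": joint speeds; "tau": joint torques, N m; "tcp_pos": TCP position; "orientation": TCP orientation; "wrist_force": force on the tool from outside, world axes, zero at the start; "ft_torque": the same for the moment, N m; "finger_gap": finger opening in m.
Only numpy, scipy, OpenCV 4.12 (cv2) and the standard library are available. Lean on these libraries where they do the work, as an engineer would, in place of code of your own. Each camera call takes 0.05 s, during which the arm holds its last target. There are 200 camera calls.

## Working session

There is one attempt and no reset: what is moved stays moved. The work goes in short steps, Python scripts to look and compute and a shell command to move; the robot and the scene stay as the last step left them, time stands still between calls to the robot, and variables do not carry over. Pictures are saved under pics/ and viewed, about 8 in all and at most 12, crops included, and the job is handed in when it is done.

```bash
mkdir -p pics; ls
python3 - <<'E'
from workcell import env
import cv2,numpy as np
for n in("scene","top"):
    p,d=env.read_camera(n); cv2.imwrite(f"pics/{n}0.png",p); np.save(f"pics/{n}0.npy",d); print(n,env.camera_params(n))
print(env.get_state())
E
```

```text
pics
scene {'fx': 406.8303993687376, 'fy': 406.8303993687376, 'cx': 315.55367490769083, 'cy': 197.6658509480071, 'position': array([1.16052078, 0.1681363 , 0.91092969]), 'orientation': array([0.55074242, 0.17910417, 0.25278077, 0.77505249])}
top {'fx': 501.86089689001244, 'fy': 501.86089689001244, 'cx': 322.7741519320793, 'cy': 195.9352726333249, 'position': array([ 0.35669469, -0.00200845,  1.47883788]), 'orientation': array([-0.69607065, -0.06743813,  0.06074733,  0.71221311])}
{'clock': 0.1, 'joint_pos': array([ 1.00737366e+00,  3.13951252e-01,  4.50932869e-02,  1.30359249e+00,
       -5.67437390e-06,  1.43116499e+00]), 'qvel': array([-0.00072777, -0.00097709,  0.00288795, -0.00141199,  0.00163179,
        0.00023441]), 'tau': array([ 3.07917835e-03, -4.81725919e+01,  2.99244136e+01,  1.27585113e-02,
       -9.72041289e-05, -1.13309895e-05]), 'tcp_pos': array([0.23623425, 0.5237357 , 0.23048356]), 'orientation': array([-2.82120218e-04,  2.10313466e-01,  9.77633654e-01, -7.77462811e-04]), 'wrist_force': array([-0.16401414, -0.63644761, -0.30288512]), 'ft_torque': array([-0.01238449, -0.0150971 ,  0.01942754]), 'finger_gap': 0.08562146344975248}
```

View pics/top0.png

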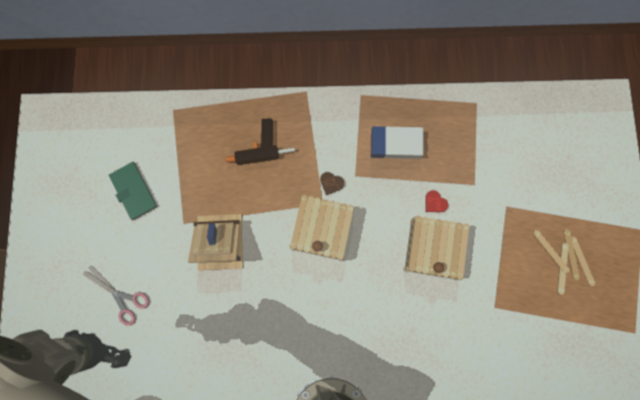

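View pics/scene0.png

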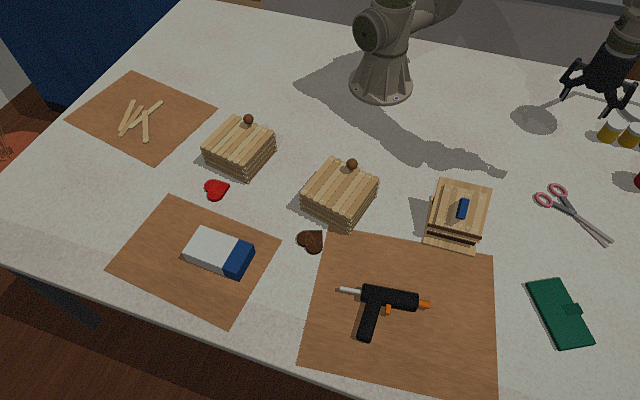

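The top view shows the red heart at (437,202) behind the right-hand box (438,247), whose knob is at (438,267). The brown heart (332,183) is behind the left box (323,228). The panel's blue grip is at (212,234), and the scene view agrees.

```bash
cat > h.py <<'E'
import numpy as np,cv2
from workcell import env
from scipy.spatial.transform import Rotation as R
def rot(q): return R.from_quat(np.roll(q,-1))
def cloud(d,c):
    v,u=np.mgrid[:d.shape[0],:d.shape[1]]
    P=np.stack([(u-c["cx"])/c["fx"]*d,-(v-c["cy"])/c["fy"]*d,-d],-1)
    return P@rot(c["orientation"]).as_matrix().T+c["position"]
def rect(P): # min area rect of xy points
    (c,s,a)=cv2.minAreaRect((P[:,:2]*1000).astype(np.float32)); return np.round(c,1),np.round(s,1),round(a,1)
def delta(p,Rm,s=None):
    "shift (tool axes, mm) and rotvec (deg) from current measured pose to p,Rm"
    s=s or env.get_state(); T=rot(s["orientation"])
    return np.round(T.inv().apply(np.array(p)-s["tcp_pos"])*1000,1),np.round((T.inv()*R.from_matrix(Rm)).as_rotvec(degrees=True),2)
E
python3 - <<'E'
from h import *
for n in("top","scene"):
    im=cv2.imread(f"pics/{n}0.png"); P=cloud(np.load(f"pics/{n}0.npy"),env.camera_params(n))
    hsv=cv2.cvtColor(im,cv2.COLOR_BGR2HSV); H,S,V=[hsv[...,i].astype(int) for i in range(3)]
    z=P[...,2]; X=P[...,0];Y=P[...,1]
    print(n,"table z",np.median(z[(abs(X-.4)<.02)&(abs(Y)<.2)]))
    k,lab,st,ce=cv2.connectedComponentsWithStats(((z>.072)&(z<.09)&(X>.25)&(X<.7)&(Y<.2)).astype(np.uint8))
    for i in range(1,k):
        if st[i,4]>800:
            m=lab==i; print("lid",st[i],np.median(z[m]),rect(P[m]),P[m][:,:2].mean(0))
    m=(z>.1)&(z<.13)&(X>.25)&(X<.7)&(Y<.12)&(Y>-.4)
    k,lab,st,ce=cv2.connectedComponentsWithStats(m.astype(np.uint8))
    for i in range(1,k):
        if st[i,4]>20: print("knob",st[i],P[lab==i].mean(0),P[lab==i].max(0))
    m=(H>100)&(H<130)&(S>100)&(z>.05)&(z<.2)&(X>.2)&(X<.7)
    k,lab,st,ce=cv2.connectedComponentsWithStats(m.astype(np.uint8))
    for i in range(1,k):
        if st[i,4]>20: print("grip",st[i],P[lab==i].mean(0),P[lab==i].min(0),P[lab==i].max(0))
    m=(H<8)&(S>170)&(V>80)&(X>.4)&(X<.75)&(Y<0)&(z<.05);print("red",m.sum(),P[m].mean(0),P[m].min(0),P[m].max(0))
    m=(z>.02)&(z<.2)&(X>.25)&(X<.75)&(Y>.18)&(Y<.42); print("rack",P[m].min(0),P[m].max(0))
    # panel plane fit
    mm=(z>.05)&m&(S<130); Q=P[mm]; 
    g=P[(H>100)&(H<130)&(S>100)&(z>.05)&(X>.2)&(X<.7)&(Y>.15)&(z<.2)].mean(0)
    Q=Q[np.linalg.norm(Q-g,axis=1)<.06]; c=Q.mean(0); nn=np.linalg.svd(Q-c)[2][2]; nn*=np.sign(nn[2]); print("plane",c,nn,len(Q))
E
```

```text
top table z 0.0001293683940395418
lid [ 290  195   63   64 2818] 0.07996940216279003 (array([528.8,  13.5]), array([152.4, 157.4]), 76.8) [0.52915946 0.01359789]
lid [ 407  215   62   64 2928] 0.07993015944169302 (array([ 464.2, -308.8]), array([153.6, 156.5]), 79.1) [ 0.46490451 -0.3090061 ]
knob [312 240  11  11  95] [0.47145272 0.02727122 0.11714101] [0.4863597  0.04064259 0.12736696]
knob [433 262  11  11  99] [ 0.4063641  -0.29644416  0.11676636] [ 0.41929907 -0.28414333  0.12728884]<stdin>:19: RuntimeWarning: Mean of empty slice.
  ret = um.true_divide(
Traceback (most recent call last):
ValueError: zero-size array to reduction operation minimum which has no identity
```

Run:
```python
from h import *
for n in("top","scene"):
    im=cv2.imread(f"pics/{n}0.png"); P=cloud(np.load(f"pics/{n}0.npy"),env.camera_params(n)).astype(float)
    hsv=cv2.cvtColor(im,cv2.COLOR_BGR2HSV); H,S,V=[hsv[...,i].astype(int) for i in range(3)]
    X,Y,z=[P[...,i] for i in range(3)]
    blue=im[...,0].astype(int)-im[...,2]
    R0=(X>.3)&(X<.62)&(Y>.18)&(Y<.42)
    G=R0&(blue>5)&(z>.06); g=np.median(P[G],0); print(n,"grip",G.sum(),P[G].mean(0),P[G].min(0),P[G].max(0))
    m=R0&(z>.03); print("rack",P[m].min(0),P[m].max(0))
    Q=P[R0&(z>.05)&(blue<-15)]; print(len(Q))
    # robust plane
    Q=Q[np.linalg.norm(Q[:,:2]-g[:2],axis=1)<.045]
    for _ in range(6):
        c=Q.mean(0); nn=np.linalg.svd(Q-c)[2][2]; nn*=np.sign(nn[2]); r=abs((Q-c)@nn); Q=Q[r<max(.002,2*r.std())] if len(Q)>50 else Q
    print("plane c",c,"n",nn,len(Q),"tilt",np.arccos(nn[2]),"az",np.degrees(np.arctan2(nn[1],nn[0])))
    hh=(P[G]-c)@nn; print("grip heights",np.percentile(hh,[5,50,95]))
    T=P[G][hh>np.percentile(hh,95)-.004]; print("top pts",len(T),T.mean(0),rect(T))
    pan=R0&(abs((P-c)@nn)<.004); k=P[pan]; 
    u=np.cross([0,0,1.],nn);u/=np.linalg.norm(u); w=np.cross(u,nn); q=np.c_[(k-c)@w,(k-c)@u]
    b=cv2.minAreaRect((q*1000).astype(np.float32)); print("panel in-plane rect",b,"centre",c+w*b[0][0]/1e3+u*b[0][1]/1e3, "w",w,"u",u)
cv2.imwrite("pics/rack.png",cv2.resize(cv2.imread("pics/top0.png")[200:280,170:270],None,fx=6,fy=6,interpolation=2))
```

```text
top grip 132 [0.51069956 0.31653221 0.1113916 ] [0.48517264 0.30890459 0.09442663] [0.54070513 0.32668445 0.12630706]
rack [0.43427367 0.24976075 0.03170643] [0.56025195 0.38348258 0.12630706]
1697
plane c [0.50632058 0.3147322  0.08156965] n [0.53846689 0.01326627 0.84254223] 309 tilt 0.5688105736476662 az 1.4113175451459485
grip heights [0.00745948 0.03110823 0.03641393]
top pts 50 [0.51934025 0.31715989 0.11429069] (array([520. , 317.9]), array([41.3, 13.6]), 1.2)
panel in-plane rect ((32.40541076660156, -5.646202087402344), (219.436767578125, 209.46681213378906), 88.12256622314453) centre [0.53375429 0.30976017 0.06411511] w [ 0.84228664  0.02075152 -0.53863029] u [-0.02462965  0.99969664  0.        ]
scene grip 202 [0.52223208 0.31671757 0.10819849] [0.49378929 0.30882235 0.07365514] [0.54379756 0.32738437 0.125961  ]
rack [0.43736927 0.24898455 0.03280099] [0.56086969 0.38176368 0.125961  ]
2597
plane c [0.5220604  0.31617771 0.07257593] n [0.52804274 0.00942395 0.8491655 ] 676 tilt 0.556393152258731 az 1.0224456045249442
grip heights [0.01151594 0.03298417 0.03614813]
top pts 129 [0.52277632 0.31809874 0.11226055] (array([523.5, 318.1]), array([40.7, 17.7]), 3.7)
panel in-plane rect ((-23.77544403076172, -0.550537109375), (129.62071228027344, 129.15029907226562), 0.6745513677597046) centre [0.50188415 0.315267   0.08513238] w [ 0.8490303   0.01515259 -0.52812683] u [-0.0178441   0.99984078  0.        ]
```

View pics/rack.png

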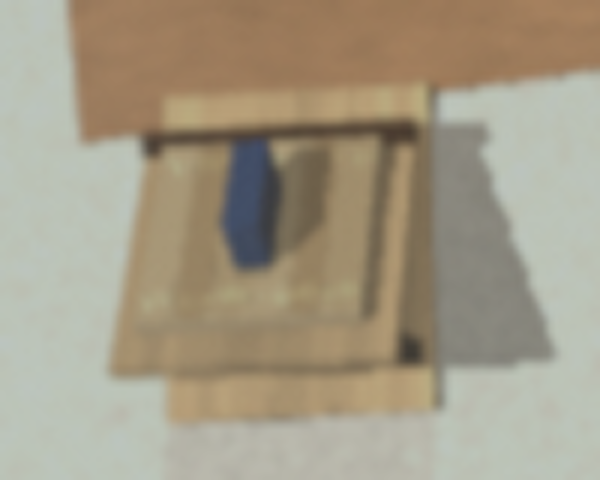

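Measured: the target box is centred at about (0.464,-0.309) with heading about -11.5°, its knob at (0.406,-0.296), and the panel grip top at about (0.5215,0.3178,0.113). I'll start moving now.

```bash
cat > d.py <<'E'
# d.py x y z heading_deg(of +box x; jaws at heading+90) [pitch deg about jaw axis: + tilts approach towards +heading]
import sys; from h import *
x,y,z,h=map(float,sys.argv[1:5]); p=float(sys.argv[5]) if len(sys.argv)>5 else 0
B=R.from_euler("z",h,degrees=True)*R.from_euler("y",-p,degrees=True)
c=[(B*R.from_matrix(M)) for M in (np.diag([-1,1,-1.]),np.diag([1,-1,-1.]))]
s=env.get_state(); T=rot(s["orientation"])
t=min(c,key=lambda r:(T.inv()*r).magnitude())
print(*delta([x,y,z],t.as_matrix(),s),"clock",s["clock"],"tcp",s["tcp_pos"].round(4),"F",s["wrist_force"].round(1),"gap",round(s["finger_gap"],4),"j",s["joint_pos"].round(2))
E
python3 -m creep '[[-0.342,-0.311,-0.05,0,0,0],[-0.342,-0.311,-0.05,0,0,0],[-0.342,-0.311,-0.05,0,0,0],[-0.342,-0.311,-0.05,0,0,0],[-0.342,-0.311,-0.05,0,0,0],[-0.342,-0.311,-0.05,0,0,0],[-0.342,-0.311,-0.05,0,0,0],[-0.342,-0.311,-0.05,0,0,0]]'
python3 d.py 0.406 -0.2965 0.18 -11.5
```

```text
clock: 0.9
tcp_pos: [0.3948, 0.1574, 0.2744]
orientation: [0.0, 0.21, 0.978, 0.0]
wrist_force: [1.1, 0.3, 0.5]
finger_gap: 0.0851
[-196.7 -409.2   94.4] [ 1.000e-02  1.000e-02 -1.277e+01] clock 0.9 tcp [0.3948 0.1574 0.2744] F [1.1 0.3 0.5] gap 0.0851 j [ 0.19  0.01 -0.21  1.35  0.    0.61]
```

```bash
python3 -m creep '[[-0.197,-0.41,0.06,0,0,-12.8],[-0.197,-0.41,0.06,0,0,-12.8],[-0.197,-0.41,0.06,0,0,-12.8],[-0.197,-0.41,0.06,0,0,-12.8],[-0.197,-0.41,0.06,0,0,-12.8],[-0.197,-0.41,0.06,0,0,-12.8],[-0.197,-0.41,0.06,0,0,-12.8],[-0.197,-0.41,0.06,0,0,-12.8]]'
python3 d.py 0.406 -0.2965 0.086 -11.5
```

```text
clock: 1.7
tcp_pos: [0.4034, -0.2289, 0.2229]
orientation: [0.0, 0.1, 0.995, 0.0]
wrist_force: [1.1, -0.3, -0.0]
finger_gap: 0.0855
[-16.  -65.8 136.9] [ 0.02 -0.   -0.01] clock 1.7 tcp [ 0.4034 -0.2289  0.2229] F [ 1.1 -0.3 -0. ] gap 0.0855 j [-0.69  0.1  -0.24  1.23  0.   -0.49]
```

```bash
python3 -m creep '[[-0.012,-0.05,0,0,0,0],[-0.016,-0.066,0.03,0,0,0],[-0.016,-0.066,0.07,0,0,0],[-0.016,-0.066,0.1,0,0,0],[-0.016,-0.066,0.12,0,0,0],[-0.016,-0.066,0.13,0,0,0],[-0.016,-0.066,0.137,0,0,0],[-0.016,-0.066,0.137,0,0,0]]'
python3 - <<'E'
from h import *
c=env.camera_params("wrist");p,d=env.read_camera("wrist"); cv2.imwrite("pics/w1.png",p)
E
python3 d.py 0.406 -0.2965 0.086 -11.5
```

```text
clock: 2.5
tcp_pos: [0.4065, -0.2946, 0.0861]
orientation: [-0.0, 0.1, 0.995, 0.0]
wrist_force: [0.1, 0.6, 0.3]
finger_gap: 0.0854
[ 0.6 -1.7  0.8] [-0.01  0.03  0.03] clock 2.55 tcp [ 0.4069 -0.295   0.0868] F [-0.  -0.2 -0.6] gap 0.0857 j [-0.79  0.27 -0.39  0.91  0.   -0.59]
```

View pics/w1.png

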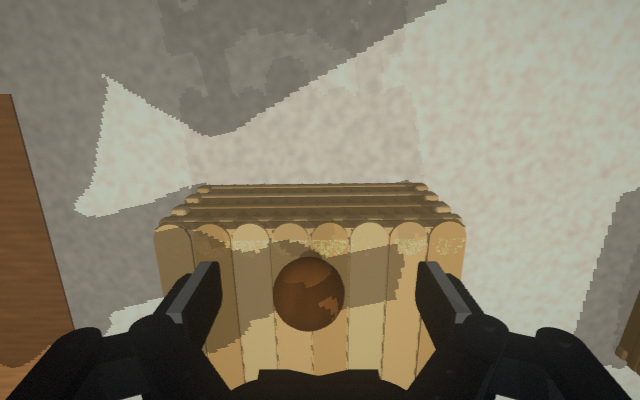

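The wrist view shows the ball at (308,294) between the pads (215 and 420), with the box edge square to the jaws. I'll close on it.

```bash
python3 -m creep '[[0,-0.001,0,0,0,0],[0,-0.001,0,0,0,0],[0,-0.001,0,0,0,0],[0,-0.001,0,0,0,0],[0,-0.001,0,0,0,0],[0,-0.001,0,0,0,0],[0,-0.001,0,0,0,0],[0,-0.001,0,0,0,0]]' 0.01 40
python3 - <<'E'
import numpy as np
# arc of ball from shut, in tool axes (x_tool=-box x, z down), mm
for a in range(0,101,5):
    t=np.radians(a); x=-133*np.cos(t)+37*np.sin(t); z=37*np.cos(t)+133*np.sin(t)
    print(a,round(-(x+133),1),round(-(z-37),1),end=" | ")
E
```

```text
clock: 3.35
tcp_pos: [0.4063, -0.2988, 0.0876]
orientation: [0.0, 0.101, 0.995, -0.003]
wrist_force: [-4.0, -6.8, 2.5]
finger_gap: 0.0278
0 -0.0 -0.0 | 5 -3.7 -11.5 | 10 -8.4 -22.5 | 15 -14.1 -33.2 | 20 -20.7 -43.3 | 25 -28.1 -52.7 | 30 -36.3 -61.5 | 35 -45.3 -69.6 | 40 -54.9 -76.8 | 45 -65.1 -83.2 | 50 -75.9 -88.7 | 55 -87.0 -93.2 | 60 -98.5 -96.7 | 65 -110.3 -99.2 | 70 -122.3 -100.6 | 75 -134.3 -101.0 | 80 -146.3 -100.4 | 85 -158.3 -98.7 | 90 -170.0 -96.0 | 95 -181.5 -92.3 | 100 -192.5 -87.6 |
```

```bash
python3 -m creep '[[-0.0012,0.003,-0.004,0,0,0],[-0.0024,0.003,-0.008,0,0,0],[-0.004,0.003,-0.0115,0,0,0],[-0.006,0.003,-0.017,0,0,0],[-0.0084,0.003,-0.0225,0,0,0],[-0.011,0.003,-0.028,0,0,0],[-0.014,0.003,-0.033,0,0,0],[-0.014,0.003,-0.033,0,0,0]]'
python3 - <<'E'
from h import *
p,d=env.read_camera("wrist"); cv2.imwrite("pics/w2.png",p)
E
python3 d.py 0.406 -0.2965 0.086 -11.5
```

```text
clock: 4.15
tcp_pos: [0.4211, -0.3015, 0.1212]
orientation: [0.001, 0.101, 0.995, -0.006]
wrist_force: [-5.1, -15.1, -0.2]
finger_gap: 0.0277
[15.8  2.2 35. ] [-0.64  0.12 -0.14] clock 4.2 tcp [ 0.421  -0.3015  0.1211] F [ -4.7 -15.4  -1. ] gap 0.0277 j [-0.77  0.26 -0.31  1.   -0.01 -0.57]
```

View pics/w2.png

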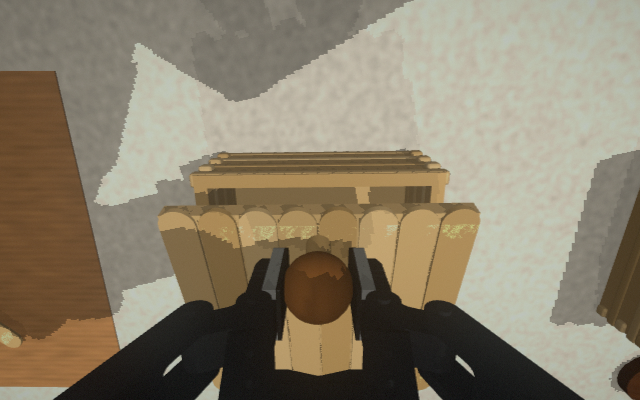

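The lid is rising with the ball held, so the grip works. There's a lateral force of about -15 N, so I'll relax the tool about 5 mm towards -y and carry on.

```bash
python3 -m creep '[[-0.0066,-0.003,-0.0101,0,0,0],[-0.014,-0.005,-0.0195,0,0,0],[-0.0222,-0.005,-0.0283,0,0,0],[-0.0312,-0.005,-0.0364,0,0,0],[-0.0408,-0.005,-0.0436,0,0,0],[-0.051,-0.005,-0.05,0,0,0],[-0.0618,-0.005,-0.0555,0,0,0],[-0.0618,-0.005,-0.0555,0,0,0]]'
python3 d.py 0.406 -0.2965 0.086 -11.5
```

```text
clock: 5.0
tcp_pos: [0.481, -0.3131, 0.175]
orientation: [0.0, 0.1, 0.995, -0.0]
wrist_force: [-0.7, -0.9, -0.5]
finger_gap: 0.028
[76.8  1.4 89. ] [-0.01  0.02  0.06] clock 5.0 tcp [ 0.481  -0.3131  0.175 ] F [-0.7 -0.9 -0.5] gap 0.028 j [-0.72  0.33 -0.07  1.17 -0.   -0.52]
```

```bash
python3 -m creep '[[-0.0111,0,-0.0045,0,0,0],[-0.0226,0,-0.008,0,0,0],[-0.0344,0,-0.0105,0,0,0],[-0.0464,0,-0.0119,0,0,0],[-0.0584,0,-0.0123,0,0,0],[-0.0704,0,-0.0117,0,0,0],[-0.0824,0,-0.01,0,0,0],[-0.0941,0,-0.0073,0,0,0]]'
python3 -m creep '[[-0.0057,0,0.0018,0,0,0],[-0.0115,0,0.0037,0,0,0],[-0.0155,0,0.0055,0,0,0],[-0.0155,0,0.0055,0,0,0],[-0.0155,0,0.0055,0,0,0],[-0.0155,0,0.0055,0,0,0],[-0.0155,0,0.0055,0,0,0],[-0.0155,0,0.0055,0,0,0]]' 0.06
python3 d.py 0.406 -0.2965 0.086 -11.5
```

```text
clock: 5.8
tcp_pos: [0.5728, -0.3316, 0.1822]
orientation: [0.0, 0.1, 0.995, -0.0]
wrist_force: [-0.8, 0.1, -0.5]
finger_gap: 0.0098
clock: 6.6
tcp_pos: [0.5876, -0.3347, 0.1768]
orientation: [0.0, 0.1, 0.995, -0.0]
wrist_force: [-0.8, 1.0, 0.0]
finger_gap: 0.0598
[185.6   1.2  90.8] [-0.    0.01  0.01] clock 6.6 tcp [ 0.5876 -0.3347  0.1768] F [-0.8  1.   0. ] gap 0.0598 j [-0.64  0.53  0.24  1.28  0.   -0.44]
```

The gap fell to 9.8 mm during that sweep, so the ball slipped out somewhere past 50°. I need a look.

Run:
```python
from h import *
p,d=env.read_camera("wrist"); q,e=env.read_camera("scene"); t,f=env.read_camera("top")
cv2.imwrite("pics/c3.png",np.hstack([cv2.resize(p,(400,250)),q[60:310,120:520]]))
m=(q[...,2].astype(int)-q[...,0]>25)
for n,dd in(("scene",e),("top",f)):
    P=cloud(dd,env.camera_params(n)).astype(float)
    B=R.from_euler("z",-11.5,degrees=True); L=B.inv().apply((P-np.array([.4642,-.3088,0])).reshape(-1,3)).reshape(P.shape)*1000
    m=(abs(L[...,1])<74)&(L[...,0]>-95)&(L[...,0]<130)&(L[...,2]>85)&(L[...,2]<330)
    Q=L[m&(abs(L[...,1])>48)]; 
    if len(Q)>30: print(n,len(Q),[ (b,np.round(Q[(Q[:,2]>b)&(Q[:,2]<b+15)].mean(0),0) if ((Q[:,2]>b)&(Q[:,2]<b+15)).sum()>5 else 0) for b in range(85,240,15)])
```

```text
scene 738 [(85, array([78.,  5., 92.])), (100, array([ 71.,  12., 107.])), (115, array([ 66.,  36., 122.])), (130, array([ 59.,  42., 138.])), (145, array([ 52.,  49., 152.])), (160, array([ 46.,  57., 167.])), (175, array([ 40.,  47., 183.])), (190, array([ 35.,  30., 198.])), (205, array([ 28.,  27., 211.])), (220, array([125.,  60., 234.])), (235, array([122.,  32., 240.]))]
top 164 [(85, array([76., 62., 93.])), (100, array([ 70.,  61., 106.])), (115, array([ 64.,  61., 123.])), (130, array([ 58.,  61., 138.])), (145, array([ 52.,  65., 153.])), (160, array([ 46.,  68., 169.])), (175, array([ 40.,  67., 182.])), (190, 0), (205, 0), (220, 0), (235, array([115.,  55., 241.]))]
```

View pics/c3.png

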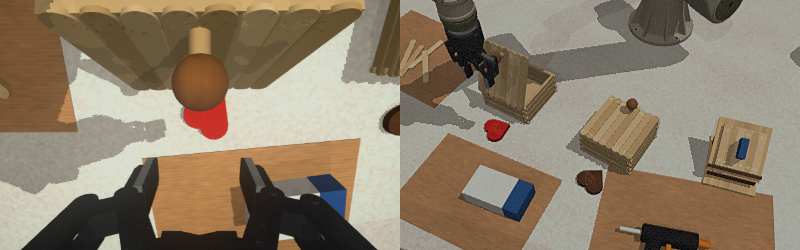

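The lid stands at about 67° and my fingers are past the ball at box x≈126 mm. I'll go over the lid and push its inner face with shut fingers.

```bash
python3 -m creep '[[0,0,-0.04,0,0,0],[0,0,-0.08,0,0,0],[0.035,0,-0.08,0,0,0],[0.075,0,-0.08,0,0,0],[0.115,0,-0.08,0,0,0],[0.148,0,-0.08,0,0,0],[0.148,0,-0.045,0,0,0],[0.148,0,-0.01,0,0,0]]' 0
python3 -m creep '[[-0.015,0,0,0,0,0],[-0.03,0,0,0,0,0],[-0.04,0,0,0,0,0],[-0.05,0,0,0,0,0],[-0.06,0,0,0,0,0],[-0.07,0,0,0,0,0],[-0.08,0,0,0,0,0],[-0.088,0,0,0,0,0]]'
python3 d.py 0.5327 -0.3227 0.187 -11.5
```

```text
clock: 7.55
tcp_pos: [0.4426, -0.3059, 0.1878]
orientation: [0.002, 0.101, 0.995, -0.001]
wrist_force: [0.2, -0.5, -0.3]
finger_gap: 0.0001
clock: 8.35
tcp_pos: [0.5298, -0.3229, 0.1866]
orientation: [0.0, 0.1, 0.995, 0.0]
wrist_force: [-1.7, 0.1, 1.4]
finger_gap: 0.0001
[-2.8  0.8 -0.4] [0.   0.01 0.03] clock 8.35 tcp [ 0.5298 -0.3229  0.1866] F [-1.7  0.1  1.4] gap 0.0001 j [-0.68  0.42  0.09  1.24  0.   -0.48]
```

```bash
python3 -m creep '[[-0.004,0,0,0,0,0],[-0.007,0,0,0,0,0],[-0.01,0,0,0,0,0],[0.01,0,-0.02,0,0,0],[0.02,0.04,-0.06,0,0,0],[0.02,0.085,-0.08,0,0,0],[0.02,0.13,-0.09,0,0,0],[0.02,0.18,-0.09,0,0,0]]' 0.05
python3 - <<'E'
from h import *
for n in("scene","top"):
    q,dd=env.read_camera(n)
    P=cloud(dd,env.camera_params(n)).astype(float)
    B=R.from_euler("z",-11.5,degrees=True); L=B.inv().apply((P-np.array([.4642,-.3088,0])).reshape(-1,3)).reshape(P.shape)*1000
    Q=L[(abs(L[...,1])<74)&(L[...,0]>40)&(L[...,0]<140)&(L[...,2]>95)&(L[...,2]<225)]
    print(n,[(b,np.round(np.percentile(Q[(Q[:,2]>b)&(Q[:,2]<b+20),0],[5,50,95])) if ((Q[:,2]>b)&(Q[:,2]<b+20)).sum()>5 else 0) for b in range(95,220,20)])
E
python3 d.py 0.45 0.2 0.28 -11.5
```

```text
clock: 9.15
tcp_pos: [0.546, -0.1434, 0.2795]
orientation: [0.003, 0.101, 0.995, -0.0]
wrist_force: [0.5, -1.1, 1.3]
finger_gap: 0.0498
scene [(95, array([87., 89., 91.])), (115, array([89., 91., 93.])), (135, array([91., 93., 95.])), (155, array([93., 95., 97.])), (175, array([96., 97., 99.])), (195, array([ 98., 100., 137.])), (215, array([ 91.,  97., 102.]))]
top [(95, array([77., 79., 80.])), (115, array([79., 81., 82.])), (135, array([81., 83., 84.])), (155, array([83., 84., 86.])), (175, array([85., 87., 88.])), (195, array([ 87.,  99., 132.])), (215, array([ 89.,  94., 100.]))]
[159.1 314.1  -1.6] [0.12 0.14 0.41] clock 9.25 tcp [ 0.5458 -0.1388  0.2782] F [ 0.2 -0.1  1.1] gap 0.0497 j [-0.39  0.28  0.11  1.4   0.   -0.2 ]
```

The lid is open to about 96°. Next is the panel, with the tool aligned to the slope (pitch -32°).

```bash
python3 d.py 0.57 0.3187 0.24 1.2 -32;python3 d.py 0.5536 0.3187 0.164 1.2 -32
```

```text
[ 64.3 453.6  38.9] [  3.53  32.03 -11.94] clock 9.25 tcp [ 0.5458 -0.1388  0.2782] F [ 0.2 -0.1  1.1] gap 0.0497 j [-0.39  0.28  0.11  1.4   0.   -0.2 ]
[ 80.6 450.3 114.9] [  3.53  32.03 -11.94] clock 9.25 tcp [ 0.5458 -0.1388  0.2782] F [ 0.2 -0.1  1.1] gap 0.0497 j [-0.39  0.28  0.11  1.4   0.   -0.2 ]
```

```bash
python3 -m creep '[[0.064,0.454,0.02,3.5,32,-11.9],[0.064,0.454,0.02,3.5,32,-11.9],[0.064,0.454,0.02,3.5,32,-11.9],[0.064,0.454,0.02,3.5,32,-11.9],[0.064,0.454,0.02,3.5,32,-11.9],[0.064,0.454,0.02,3.5,32,-11.9],[0.064,0.454,0.02,3.5,32,-11.9],[0.064,0.454,0.02,3.5,32,-11.9]]' 0.06
python3 d.py 0.5536 0.3187 0.164 1.2 -32
```

```text
clock: 10.05
tcp_pos: [0.565, 0.2537, 0.2586]
orientation: [-0.278, -0.006, 0.961, -0.002]
wrist_force: [56.2, 10.1, 47.6]
finger_gap: 0.0597
[-41.6  65.2  85.6] [ 0.26 -0.26 -0.43] clock 10.05 tcp [0.565  0.2537 0.2586] F [56.2 10.1 47.6] gap 0.0597 j [0.23 1.05 1.27 2.34 0.12 0.19]
```

The wrist force is high because j3 and j4 are at their range limits at full tilt. I'll back off to pitch -16°: gripping at -16° and placing at +16° still lays the panel flat.

```bash
python3 -m creep '[[0,0,0.01,0,-4,0],[0,0,0.01,0,-8,0],[0,0,0.01,0,-12,0],[0,0,0.01,0,-16,0],[0,0,0.01,0,-16,0],[0,0,0.01,0,-16,0],[0,0,0.01,0,-16,0],[0,0,0.01,0,-16,0]]'
python3 d.py 0.5316 0.3182 0.1558 1.2 -16; python3 -c "
from h import *
print(env.get_state()['joint_pos'],env.get_state()['ft_torque'])"
```

```text
clock: 10.85
tcp_pos: [0.5608, 0.2516, 0.2503]
orientation: [-0.141, -0.006, 0.99, -0.001]
wrist_force: [0.0, 0.8, -0.4]
finger_gap: 0.0599
[ 0.7 67.1 98.6] [ 0.09 -0.27 -0.49] clock 10.85 tcp [0.5608 0.2516 0.2503] F [ 0.   0.8 -0.4] gap 0.0599 j [0.26 0.65 0.58 1.78 0.07 0.24]
[0.25791745 0.6504651  0.58304079 1.77943636 0.06736527 0.23638012] [-0.01342116 -0.22271741 -0.07218599]
```

```bash
python3 -m creep '[[0,0.045,0.02,0,0,-0.5],[0.001,0.067,0.05,0,-0.3,-0.5],[0.001,0.067,0.085,0,-0.3,-0.5],[0.001,0.067,0.099,0,-0.3,-0.5],[0.001,0.067,0.099,0,-0.3,-0.5],[0.001,0.067,0.099,0,-0.3,-0.5],[0.001,0.067,0.099,0,-0.3,-0.5],[0.001,0.067,0.099,0,-0.3,-0.5]]'
python3 - <<'E'
from h import *
c=env.camera_params("wrist");p,d=env.read_camera("wrist"); cv2.imwrite("pics/w4.png",p)
P=cloud(d,c).astype(float); bl=(p[...,0].astype(int)-p[...,2]>5)&(P[...,2]>.05)&(d>0)&(np.hypot(P[...,0]-.52,P[...,1]-.318)<.06)
n=np.array([.5299,.011,.848]); h=(P[bl]-np.array([.5165,.3179,.1045]))@n; print(bl.sum(),np.percentile(h,[5,50,95,99]))
T=P[bl][abs(h-np.percentile(h,97))<.003]; print(len(T),T.mean(0),T.min(0),T.max(0))
w=np.array([.848,.0178,-.53]);b=cv2.minAreaRect((np.c_[T@w,T[:,1]]*1000).astype(np.float32));print(b)
E
python3 d.py 0.5123 0.3178 0.0885 1.2 -16
```

```text
clock: 11.65
tcp_pos: [0.5316, 0.3184, 0.1576]
orientation: [-0.137, -0.01, 0.99, -0.0]
wrist_force: [0.0, 0.2, -0.6]
finger_gap: 0.0599
2624 [-0.01694433  0.00860147  0.00987733  0.12592813]
1779 [0.5200534  0.31838403 0.1127399 ] [0.50010815 0.30904577 0.09764451] [0.54227608 0.32767487 0.1247524 ]
((389.03961181640625, 318.34808349609375), (49.339210510253906, 17.452098846435547), 1.6057850122451782)
[-0.4 -0.3 71.5] [0.13 0.22 0.03] clock 11.7 tcp [0.5314 0.3183 0.1574] F [-0.6 -0.4  0.1] gap 0.0602 j [0.36 0.65 0.36 1.54 0.09 0.33]
```

View pics/w4.png

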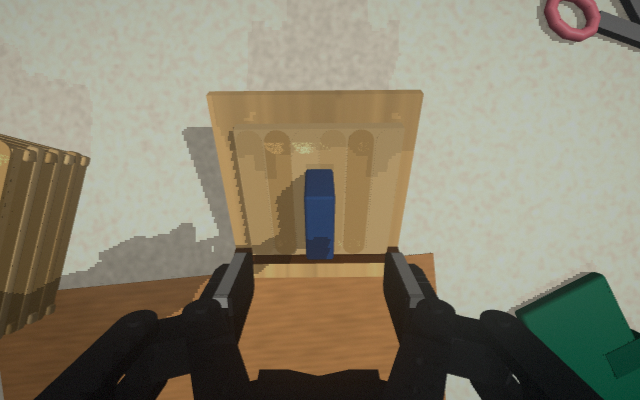

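The grip block sits centred between the pads, and the wrist measurement agrees with the first to 1 mm. Descending and gripping.

```bash
python3 -m creep '[[0,0,0.03,0,0,0],[0,0,0.055,0,0,0],[0,0,0.065,0,0,0],[0,0,0.07,0,0,0],[0,0,0.07,0,0,0],[0,0,0.07,0,0,0],[0,0,0.07,0,0,0],[0,0,0.07,0,0,0]]'
python3 -m creep '[[0,0,0,0,0,0],[0,0,0,0,0,0],[0,0,0,0,0,0],[0,0,0,0,0,0],[0,0,0,0,0,0],[0,0,0,0,0,0],[0,0,0,0,0,0],[0,0,0,0,0,0]]' 0.005 70
python3 d.py 0.5123 0.3178 0.0885 1.2 -16
```

```text
clock: 12.5
tcp_pos: [0.5118, 0.3183, 0.0899]
orientation: [-0.138, -0.011, 0.99, -0.0]
wrist_force: [0.6, 0.1, -0.1]
finger_gap: 0.0597
clock: 13.3
tcp_pos: [0.5115, 0.3181, 0.0893]
orientation: [-0.138, -0.011, 0.99, -0.001]
wrist_force: [3.1, 0.6, 2.2]
finger_gap: 0.0167
[-1.  -0.4  0.5] [0.09 0.15 0.06] clock 13.3 tcp [0.5115 0.3181 0.0893] F [3.1 0.6 2.2] gap 0.0167 j [0.37 0.65 0.19 1.37 0.1  0.34]
```

Gripped. Lifting off along the slope normal and then up, and checking where the camera body sits for clearance.

```bash
python3 -m creep '[[-0.003,0,-0.01,0,0,0],[-0.007,0,-0.025,0,0,0],[-0.011,0,-0.0385,0,0,0],[-0.005,0,-0.07,0,0,0],[0.005,0,-0.11,0,0,0],[0.02,0,-0.15,0,0,0],[0.035,0,-0.19,0,0,0],[0.035,0,-0.19,0,0,0]]'
python3 d.py 0.45 0.05 0.29 -5 0;python3 d.py 0.467 -0.3093 0.25 -11.5 16; python3 -c "
from h import *
s=env.get_state();c=env.camera_params('wrist');print(rot(s['orientation']).inv().apply(c['position']-s['tcp_pos']))"
```

```text
clock: 14.1
tcp_pos: [0.5301, 0.3186, 0.2873]
orientation: [-0.135, -0.011, 0.991, 0.001]
wrist_force: [1.0, -0.3, -0.7]
finger_gap: 0.0167
[  83.8 -266.8   19.2] [ -0.58 -15.48   6.23] clock 14.1 tcp [0.5301 0.3186 0.2873] F [ 1.  -0.3 -0.7] gap 0.0167 j [0.37 0.64 0.67 1.85 0.09 0.33]
[  64.7 -626.6   53.7] [  0.32 -31.38  12.9 ] clock 14.1 tcp [0.5301 0.3186 0.2873] F [ 1.  -0.3 -0.7] gap 0.0167 j [0.37 0.64 0.67 1.85 0.09 0.33]
[ 0.0798854  -0.00068215 -0.14257144]
```

```bash
python3 -m creep '[[0.003,-0.03,0,0,-1.5,0.6],[0.007,-0.07,0,0,-3.5,1.4],[0.011,-0.11,0,0.1,-5.5,2.3],[0.016,-0.155,0,0.1,-7.8,3.2],[0.021,-0.2,0.005,0.1,-10,4.1],[0.025,-0.245,0.01,0.1,-12.3,5],[0.03,-0.29,0.015,0.1,-14.5,6],[0.034,-0.33,0.02,0.2,-16.5,6.8]]'
python3 d.py 0.468 -0.3093 0.25 -11.5 16.2
```

```text
clock: 14.9
tcp_pos: [0.4968, -0.0143, 0.2694]
orientation: [0.005, 0.048, 0.999, -0.009]
wrist_force: [0.4, -0.6, -1.9]
finger_gap: 0.0166
[   0.5 -296.    24.6] [ -0.13 -15.52   6.08] clock 14.9 tcp [ 0.4968 -0.0143  0.2694] F [ 0.4 -0.6 -1.9] gap 0.0166 j [-0.18  0.14 -0.08  1.34 -0.02 -0.08]
```

```bash
python3 -m creep '[[0,-0.04,0,0,-2.2,0.9],[0,-0.08,0,0,-4.4,1.7],[0,-0.125,0.005,0,-6.6,2.6],[0,-0.17,0.01,0,-8.8,3.5],[0,-0.215,0.015,-0.1,-11,4.4],[0,-0.255,0.02,-0.1,-13.3,5.2],[0,-0.28,0.024,-0.1,-15,5.9],[0,-0.292,0.025,-0.1,-15.5,6.1]]'
python3 - <<'E'
from h import *
c=env.camera_params("wrist");p,d=env.read_camera("wrist"); q,e=env.read_camera("scene")
cv2.imwrite("pics/c5.png",np.hstack([cv2.resize(p,(400,250)),q[60:310,120:520]]))
E
python3 d.py 0.4685 -0.3097 0.13 -11.5 16.2;python3 d.py 0.4685 -0.3097 0.032 -11.5 16.2
```

```text
clock: 15.7
tcp_pos: [0.4688, -0.3048, 0.2485]
orientation: [0.139, 0.101, 0.985, -0.013]
wrist_force: [0.6, -0.2, -1.8]
finger_gap: 0.0168
[ 33.1  -5.9 114.7] [ 0.06 -0.11 -0.12] clock 15.8 tcp [ 0.4696 -0.3041  0.2493] F [ 0.4  0.3 -1.7] gap 0.0166 j [-0.8   0.07 -0.25  1.02  0.16 -0.58]
[ 60.2  -6.  208.8] [ 0.06 -0.11 -0.12] clock 15.8 tcp [ 0.4696 -0.3041  0.2493] F [ 0.4  0.3 -1.7] gap 0.0166 j [-0.8   0.07 -0.25  1.02  0.16 -0.58]
```

View pics/c5.png

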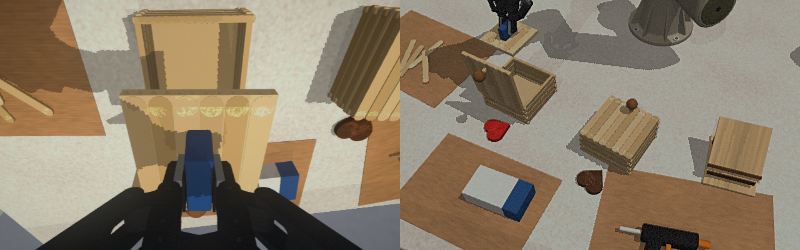

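The panel is held and appears level above the box. I'll descend part-way and measure its plane against the box.

```bash
python3 -m creep '[[0.006,-0.003,0.02,0,0,0],[0.012,-0.006,0.04,0,0,0],[0.017,-0.006,0.06,0,0,0],[0.023,-0.006,0.08,0,0,0],[0.028,-0.006,0.095,0,0,0],[0.032,-0.006,0.11,0,0,0],[0.033,-0.006,0.115,0,0,0],[0.033,-0.006,0.115,0,0,0]]'
cat > m.py <<'E'
from h import *
B=R.from_euler("z",-11.5,degrees=True)
def box(n):
    c=env.camera_params(n);p,d=env.read_camera(n); P=cloud(d,c).astype(float); P[d<=0]=9
    return p,B.inv().apply((P-np.array([.4642,-.3088,0])).reshape(-1,3)).reshape(P.shape)*1000
if __name__=="__main__":
    import sys; lo,hi=map(float,sys.argv[1:3])
    for n in("wrist","top"):
        p,L=box(n); m=(abs(L[...,0])<64)&(abs(L[...,1])<64)&(L[...,2]>lo)&(L[...,2]<hi)
        m&=p.max(-1)>60; m&=(p[...,2].astype(int)-p[...,0]>15)
        Q=L[m]; A=np.c_[Q[:,:2],np.ones(len(Q))]
        for _ in range(5):
            if len(Q)<50: break
            k=np.linalg.lstsq(A,Q[:,2],rcond=None)[0]; r=abs(A@k-Q[:,2])<3; Q=Q[r];A=A[r]
        print(n,len(Q),"slope deg",np.degrees(k[:2]).round(2),"z0",k[2].round(1),"x",np.percentile(Q[:,0],[.5,99.5]).round(1),"y",np.percentile(Q[:,1],[.5,99.5]).round(1),rect(Q/1000))
        m2=(abs(L[...,0])<80)&(abs(L[...,1])<80)&(abs(L[...,2]-70)<3); W=L[m2]; print(" rim x",np.percentile(W[:,0],[1,99]).round(1),"y",np.percentile(W[:,1],[1,99]).round(1),len(W))
E
python3 m.py 100 118;python3 d.py 0.4685 -0.3097 0.032 -11.5 16.2
```

```text
clock: 16.6
tcp_pos: [0.4701, -0.3079, 0.1305]
orientation: [0.14, 0.098, 0.985, -0.013]
wrist_force: [-0.4, 0.2, -1.2]
finger_gap: 0.0167
wrist 1465 slope deg [-24.52  -0.17] z0 94.5 x [-49.2 -47.6] y [-50.2  52.7] (array([-48.4,   1.4]), array([  1.7, 104.6]), 0.3)
 rim x [-75.5  68.3] y [-77.1  72.9] 9403
top 57 slope deg [-0.47 -1.  ] z0 117.2 x [-47.9  55.6] y [-50.2  54.2] (array([3.1, 2.8]), array([104.6, 104.4]), 89.0)
 rim x [-76.   76.3] y [-74.5  75.3] 358
[30.1 -0.8 95.5] [0.01 0.07 0.1 ] clock 16.7 tcp [ 0.4708 -0.3093  0.1321] F [ 0.3  0.3 -1.5] gap 0.0168 j [-0.81  0.15 -0.46  0.73  0.16 -0.59]
```

```bash
sed -i 's/&(p\[...,2\].astype(int)-p\[...,0\]>15)//' m.py; python3 m.py 105 128
```

```text
wrist 26611 slope deg [ 0.25 -0.18] z0 122.8 x [-47.7  46.9] y [-51.3  51.8] (array([2.1, 0.4]), array([100.7, 104.6]), 0.2)
 rim x [-75.5  62.6] y [-77.1  73.1] 9030
top 464 slope deg [ 0.03 -0.09] z0 123.1 x [-48.3  55.7] y [-50.2  53.2] (array([3.8, 1.3]), array([104.2, 105.2]), 89.8)
 rim x [-75.8  76.4] y [-74.3  75.3] 329
```

The panel is flat to 0.25° and centred within 4 mm. Seated TCP z should be about 0.030. Lowering.

```bash
python3 -m creep '[[0.006,0,0.019,0,0,0],[0.012,0,0.038,0,0,0],[0.018,0,0.057,0,0,0],[0.024,-0.001,0.0735,0,0,0],[0.027,-0.001,0.085,0,0,0],[0.0285,-0.001,0.09,0,0,0],[0.0291,-0.001,0.0925,0,0,0],[0.0291,-0.001,0.0925,0,0,0]]'
python3 d.py 0.4695 -0.3097 0.031 -11.5 16.2
```

```text
clock: 17.6
tcp_pos: [0.4683, -0.3106, 0.035]
orientation: [0.141, 0.099, 0.985, -0.014]
wrist_force: [-0.6, 0.2, -1.6]
finger_gap: 0.0171
[0.2 1.2 4.1] [-0.02  0.09  0.05] clock 17.6 tcp [ 0.4683 -0.3106  0.035 ] F [-0.6  0.2 -1.6] gap 0.0171 j [-0.82  0.27 -0.59  0.48  0.16 -0.6 ]
```

```bash
python3 -m creep '[[0.0003,0,0.001,0,0,0],[0.0006,0,0.002,0,0,0],[0.0009,0,0.003,0,0,0],[0.0011,0,0.004,0,0,0],[0.0014,0,0.005,0,0,0],[0.0014,0,0.005,0,0,0],[0.0014,0,0.005,0,0,0],[0.0014,0,0.005,0,0,0]]'
python3 d.py 0.4695 -0.3097 0.031 -11.5 16.2
```

```text
clock: 18.4
tcp_pos: [0.4682, -0.3105, 0.0304]
orientation: [0.141, 0.099, 0.985, -0.014]
wrist_force: [-4.5, 2.0, 9.6]
finger_gap: 0.0166
[-1.2  1.1 -0.2] [-0.02  0.1   0.03] clock 18.4 tcp [ 0.4682 -0.3105  0.0304] F [-4.5  2.   9.6] gap 0.0166 j [-0.82  0.27 -0.6   0.47  0.16 -0.6 ]
```

Contact at 9.6 N with the panel seated. Releasing and withdrawing.

```bash
python3 -m creep '[[0,0,0,0,0,0],[0,0,0,0,0,0],[0,0,0,0,0,0],[0,0,0,0,0,0],[0,0,-0.01,0,0,0],[0,0,-0.035,0,0,0],[0,0,-0.07,0,0,0],[0,0,-0.11,0,0,0]]' 0.04
python3 m.py 12 35
python3 - <<'E'
from h import *
p,d=env.read_camera("wrist"); q,e=env.read_camera("scene")
cv2.imwrite("pics/c6.png",np.hstack([cv2.resize(p,(400,250)),q[60:310,120:520]]))
E
python3 d.py 0.404 -0.2965 0.2 -11.5
```

```text
clock: 19.2
tcp_pos: [0.4369, -0.3033, 0.1355]
orientation: [0.14, 0.099, 0.985, -0.013]
wrist_force: [0.0, -0.2, -0.6]
finger_gap: 0.0401
wrist 11697 slope deg [-0.04  0.03] z0 21.2 x [-45.1  53.9] y [-52.6  50.4] (array([ 4.6, -1.2]), array([101.3, 104.2]), 0.2)
 rim x [-75.4  76.2] y [-76.8  73.5] 9933
top 505 slope deg [0.43 0.32] z0 20.0 x [-56.6  56. ] y [-55.9  54.7] (array([ 1.4, -1.9]), array([118.1, 123. ]), 6.3)
 rim x [-75.8  76. ] y [-75.3  75.4] 372
[ 16.    1.3 -70.7] [-0.13 16.4   0.04] clock 19.4 tcp [ 0.4383 -0.3049  0.1367] F [-1.3  0.6  0.2] gap 0.04 j [-0.86  0.1  -0.51  0.73  0.17 -0.64]
```

View pics/c6.png

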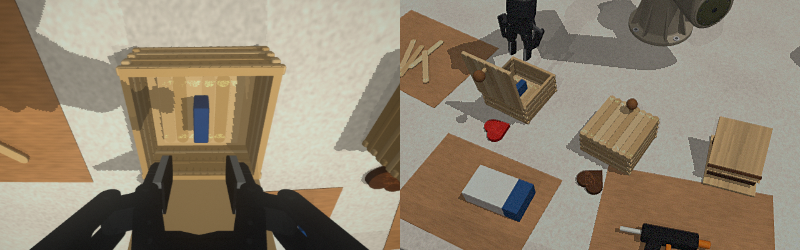

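The panel lies flat on the floor, with its upper face at z=21.2 mm and centred, and the lid is still open. To shut it I'll go over the lid with closed fingers, off the knob at box y=+55 mm, and push its outer face along the arc.

```bash
python3 - <<'E'
import numpy as np
r=lambda t:(75-125*np.cos(t)+10*np.sin(t)+11,70+10*np.cos(t)+125*np.sin(t))
x0,z0=130,190
for a in [96,90,84,78,72,66,60,54,48,42,36,30,24,18,12,6,0]:
    x,z=r(np.radians(a)); print(a,"tool x,z from start:",round(-(x-x0),1),round(-(z-z0),1))
E
python3 d.py 0.55 -0.25 0.28 -11.5 0; python3 d.py 0.6026 -0.2808 0.28 -11.5 0
```

```text
96 tool x,z from start: 21.0 -3.3
90 tool x,z from start: 34.0 -5.0
84 tool x,z from start: 47.1 -5.4
78 tool x,z from start: 60.2 -4.3
72 tool x,z from start: 73.1 -2.0
66 tool x,z from start: 85.7 1.7
60 tool x,z from start: 97.8 6.7
54 tool x,z from start: 109.4 13.0
48 tool x,z from start: 120.2 20.4
42 tool x,z from start: 130.2 28.9
36 tool x,z from start: 139.2 38.4
30 tool x,z from start: 147.3 48.8
24 tool x,z from start: 154.1 60.0
18 tool x,z from start: 159.8 71.9
12 tool x,z from start: 164.2 84.2
6 tool x,z from start: 167.3 97.0
0 tool x,z from start: 169.0 110.0
[-135.    75.7 -109.8] [-0.13 16.4   0.04] clock 19.4 tcp [ 0.4383 -0.3049  0.1367] F [-1.3  0.6  0.2] gap 0.04 j [-0.86  0.1  -0.51  0.73  0.17 -0.64]
[-190.3   56.   -93.5] [-0.13 16.4   0.04] clock 19.4 tcp [ 0.4383 -0.3049  0.1367] F [-1.3  0.6  0.2] gap 0.04 j [-0.86  0.1  -0.51  0.73  0.17 -0.64]
```

```bash
python3 -m creep '[[-0.012,0,-0.043,0,4,0],[-0.024,0,-0.086,0,8,0],[-0.04,0.02,-0.13,0,12,0],[-0.08,0.04,-0.125,-0.1,16.4,0],[-0.12,0.056,-0.115,-0.1,16.4,0],[-0.16,0.056,-0.105,-0.1,16.4,0],[-0.19,0.056,-0.095,-0.1,16.4,0],[-0.19,0.056,-0.095,-0.1,16.4,0]]' 0
python3 d.py 0.6026 -0.2808 0.19 -11.5 0
```

```text
clock: 20.2
tcp_pos: [0.6046, -0.28, 0.2741]
orientation: [-0.003, 0.099, 0.995, 0.002]
wrist_force: [0.2, 0.6, -1.1]
finger_gap: -0.0002
[ 1.2 -1.5 84.1] [ 0.2  -0.41  0.18] clock 20.2 tcp [ 0.6046 -0.28    0.2741] F [ 0.2  0.6 -1.1] gap -0.0002 j [-0.55  0.51  0.44  1.51  0.   -0.36]
```

```bash
python3 -m creep '[[0.001,0,0.042,0,0,0],[0.001,0,0.084,0,0,0],[0.001,0,0.084,0,0,0],[0.022,0,0.081,0,0,0],[0.035,0,0.079,0,0,0],[0.048,0,0.0785,0,0,0],[0.061,0,0.08,0,0,0],[0.074,0,0.082,0,0,0]]'
python3 d.py 0.6026 -0.2808 0.19 -11.5 0
python3 -m creep '[[0.0125,0,0.0037,0,0,0],[0.0247,0,0.0087,0,0,0],[0.0363,0,0.015,0,0,0],[0.0471,0,0.0224,0,0,0],[0.0571,0,0.031,0,0,0],[0.0661,0,0.0404,0,0,0],[0.0742,0,0.051,0,0,0],[0.0742,0,0.051,0,0,0]]'
python3 - <<'E'
from h import *
p,d=env.read_camera("wrist"); q,e=env.read_camera("scene")
cv2.imwrite("pics/c7.png",np.hstack([cv2.resize(p,(400,250)),q[60:310,120:520]]))
E
python3 d.py 0.6026 -0.2808 0.19 -11.5 0
```

```text
clock: 21.0
tcp_pos: [0.5293, -0.266, 0.2001]
orientation: [0.0, 0.1, 0.995, 0.0]
wrist_force: [1.3, 0.0, -1.2]
finger_gap: -0.0001
[-74.8   0.   10.1] [0.02 0.04 0.04] clock 21.0 tcp [ 0.5293 -0.266   0.2001] F [ 1.3  0.  -1.2] gap -0.0001 j [-0.6   0.36  0.03  1.24  0.   -0.4 ]
clock: 21.8
tcp_pos: [0.4551, -0.2503, 0.1475]
orientation: [-0.002, 0.1, 0.995, 0.001]
wrist_force: [-0.2, 0.1, 0.2]
finger_gap: -0.0
[-1.49e+02 -1.00e-01 -4.20e+01] [ 0.05 -0.07  0.03] clock 21.9 tcp [ 0.4566 -0.251   0.1482] F [ 0.9 -0.2  0.2] gap 0.0003 j [-0.66  0.25 -0.25  1.07  0.   -0.46]
```

View pics/c7.png

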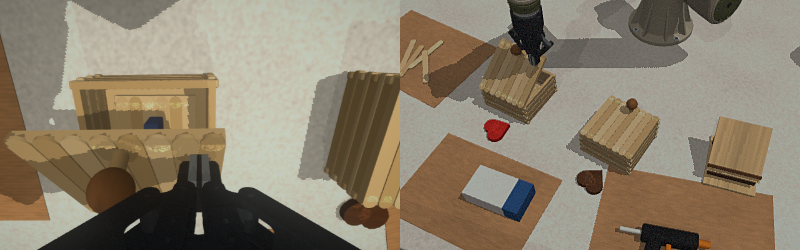

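The lid is following the fingers, now at about 30°. Continuing to shut.

```bash
python3 -m creep '[[0.006,0,0.011,0,0,0],[0.011,0,0.023,0,0,0],[0.015,0,0.036,0,0,0],[0.018,0,0.048,0,0,0],[0.02,0,0.058,0,0,0],[0.02,0,0.065,0,0,0],[0.02,0,0.067,0,0,0],[0.02,0,0.0685,0,0,0]]'
python3 d.py 0.6026 -0.2808 0.08 -11.5 0
```

```text
clock: 22.7
tcp_pos: [0.4367, -0.2465, 0.0784]
orientation: [-0.001, 0.1, 0.995, 0.001]
wrist_force: [-2.4, 0.7, 9.4]
finger_gap: 0.0002
[-169.4   -0.7   -2. ] [ 0.09 -0.15  0.06] clock 22.7 tcp [ 0.4367 -0.2465  0.0784] F [-2.4  0.7  9.4] gap 0.0002 j [-0.67  0.28 -0.4   0.9   0.   -0.47]
```

```bash
python3 -m creep '[[0,0,0.001,0,0,0],[0,0,0.002,0,0,0],[0,0,0.002,0,0,0],[0,0,-0.02,0,0,0],[0,0,-0.06,0,0,0],[0.02,0.03,-0.1,0,0,0],[0.04,0.07,-0.14,0,0,0],[0.06,0.11,-0.16,0,0,0]]'
python3 -m creep '[[0.03,0.03,0,0,0,0],[0.03,0.07,0,0,0,0],[0.03,0.11,0,0,0,0],[0.03,0.15,0,0,0,0],[0.03,0.15,0,0,0,0],[0.03,0.15,0,0,0,0],[0.03,0.15,0,0,0,0],[0.03,0.15,0,0,0,0]]'
python3 - <<'E'
from m import *
q,L=box("scene"); t,M=box("top")
for n,A in(("scene",L),("top",M)):
    m=(abs(A[...,0])<70)&(abs(A[...,1])<70)&(A[...,2]>60)&(A[...,2]<95); Q=A[m]
    k=np.linalg.lstsq(np.c_[Q[:,:2],np.ones(len(Q))],Q[:,2],rcond=None)[0]; print(n,len(Q),"slope deg",np.degrees(k[:2]).round(2),"z",k[2].round(1))
    w=A+0; a=(np.hypot(w[...,0]+58,w[...,1])<25)&(w[...,2]>95)&(w[...,2]<135); print("knob",w[a].mean(0).round(1),w[a].max(0).round(1))
im=np.hstack([q[60:310,60:460],t[120:370,150:550]]); cv2.imwrite("pics/c8.png",im)
print(env.get_state()["wrist_force"].round(1),env.get_state()["tcp_pos"])
E
```

```text
clock: 23.5
tcp_pos: [0.4035, -0.1376, 0.2356]
orientation: [0.001, 0.101, 0.995, 0.0]
wrist_force: [2.0, 0.7, -0.4]
finger_gap: 0.0005
clock: 24.3
tcp_pos: [0.403, 0.0145, 0.2331]
orientation: [-0.001, 0.101, 0.995, 0.001]
wrist_force: [-0.2, 0.1, 0.3]
finger_gap: 0.0006
scene 1748 slope deg [-0.15  0.07] z 80.4
knob [-51.9   3.  114.4] [-40.3  12.7 123.7]
top 2454 slope deg [ 0.09 -0.  ] z 80.0
knob [-59.4   0.6 117.1] [-45.8  13.  125.1]
[-0.6  0.2 -0. ] [0.40295033 0.01448623 0.23301783]
```

View pics/c8.png

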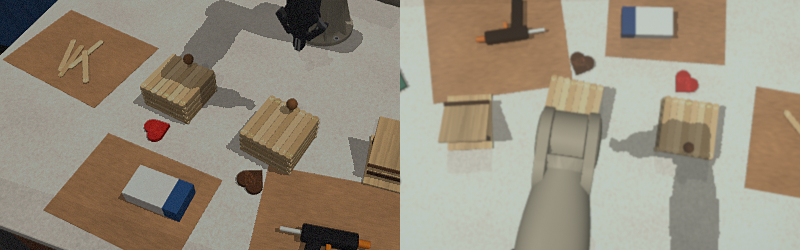

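The lid is shut (0.1° slope, z=80 mm), the other box is shut, and the hearts, carton and glue gun look unmoved. Nothing is in contact, so I'm handing in.

```bash
python3 -c "
from workcell import env
print(env.hand_in())"
```

```text
the job is handed in; nothing more can be done
None
```

The job is done and handed in at about 24.5 s. I opened the lid of the red-heart box, laid the slatted panel flat on its floor by the blue grip, and shut the lid again.

**Last checks:**
- **Panel:** before shutting, it lay level to 0.05° by the wrist camera, with its upper face at 21.2 mm (21 expected) and centred within 5 mm. The top camera, partly blocked, gave 0.4° and 20.0 mm.
- **Lid:** it is shut, with its top at 80.0 to 80.4 mm and a slope within 0.15°.
- **Everything else:** in the last pictures the other box is shut, and the hearts, carton and glue gun look unmoved. I checked these by eye only. The arm stands clear with no wrist force.

**What did not go as planned:**
- **Slipped knob:** the ball came out of the fingers with the lid at about 67°. I pushed the lid open the rest of the way, to about 96°, with shut fingers.
- **Joint limit:** on the first tilted approach to the rack, joint 3 read 1.27 rad (rounded; its limit is 1.26) and joint 4 read 2.34, at its limit. The wrist force reached about 74 N, below the 120 N limit. I backed off at once and gripped at half the tilt. Whether joint 3 counts as having passed its range I could not tell.

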